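# Unlatch and slide off a tube-cooler cover

### The arm

A 6-joint arm with a two-finger parallel gripper is mounted at the origin on the work surface. World frame = base frame: x ahead of the robot, y to its left, z up, the work surface at z = 0. Lengths are in m, angles in rad, forces in N, time in s.
With the tool pointing down it reaches from about 0.225 to 0.875 m from the base axis. Payload 3.4 kg.
Tool frame: the origin (TCP) lies at the very end of the fingers, on their centre line; the grasp point (between the pads) lies 19 mm behind it (manip.hold_point_z is the distance from the TCP to the grasp point, in m); z points along the fingers, x is the direction in which the jaws open and shut, and the axes are right-handed (so a half turn about z gives the same grasp; the last joint's range is limited). The gripper opens to 85 mm and grips with 20 to 120 N. Pads are 22 mm wide; open, the fingers measure 114 mm over their backs; the gripper's body (76 mm by 85 mm) begins 54 mm behind the grasp point. The pads swing forward as they close: fully open they stand 13 mm farther back than shut.
Start: joints at [-0.121, 0.276, 1.505, -0, 1.361, -0.121], TCP at [0.575, -0, 0.231] pointing down, gripper open.
Joint ranges: [-2.89, 2.89], [-0.75, 2.08], [0.22, 2.7], [-1.18, 4.32], [0.11, 2.71], [-2.7, 2.7]. Speed limits (rad/s): [2.57, 2.57, 3.14, 3.14, 3.14, 3.14].

### API

Orientations are given as a unit quaternion [w, x, y, z].
In Python, from rig import telemetry, cams, manip, finder gives the robot as it stands. The module is installed in compiled form; this text tells all that it offers.
- The arm moves only by the tool carry_out, never from a script. Its argument "rows" is a list that holds one entry, the list of rows, each a list of 5 numbers: the gripper's target within -1 to 1 (fully open at 1, half-way at 0, shut at -1), then the shift along the world's x, y, z in cm, then the turn about the world's z in rad. A call has 1 to 12 rows; each row shifts and turns the commanded pose from where the row before left it; what a row does not reach is not made up. A row lasts 1/10 s, in which the tool goes at most 50 mm and 8.59 degrees, less where a joint would pass 70% of its speed; a pose out of reach is approached as far as the arm can. A call with a gripper value outside its range is refused whole. The fingers move at their own pace and stop on an object; "force" is the grip in N (left out, the last holds). Time passes only in rows, so rows that do not move let the fingers close. It gives the time, the measured TCP pose, the force and the opening at its end, in the units of the state.
- telemetry.get_state(): the state, without advancing time (a new reading comes with each control period).
- cams.get_image(name): name is "scene" or "side" or "wrist"; returns a dict with "image" (420x560x3 uint8, red, green, blue), "camera_matrix" (3x3 intrinsics, pixels), "eye" and "attitude" of the camera in the world. Camera axes: x right, y down, z forward; pixel columns grow to the right and rows downward; lengths in m; the calibration is good to about 2 mm. A picture is of the moment at which its call begins. There is no depth.
- manip.sign_off(): hands the job in, once; it reports no verdict.
Trained networks look in a picture, given as the dict that the camera call returned (one of the last four; its "shot" number tells which), for a name from the list of things; names that differ only in an ending like _2 or _b are one class to them, and where a whole thing is asked for, a point or a joint stands for the part that bears it (a point fixed in the world has none). Each returns a list of dicts, best first, with "confidence" (0 to 1); they miss things now and then, are a little off and sometimes report something else, mostly with a low value. They report only what shows in the picture. A call takes as long as a camera call. They do not tell look-alikes from the thing itself.
- finder.boxes_of(picture, thing): "xy" ([column, row] in pixels, amid what is visible of it).
The state is a dict: "clock": time; "qpos": joint angles; "qd": joint speeds; "effort": joint torques, N m; "position": TCP position; "ee_rot": TCP orientation; "contact_force": force on the tool from outside, world axes, zero at the start; "moment": the same for the moment, N m; "width": finger opening in m.
Only numpy, scipy, OpenCV 4.12 (cv2) and the standard library are available. Lean on these libraries where they do the work, as an engineer would, in place of code of your own. Each camera call takes 0.05 s, during which the arm holds its last target.

### The job

Open the tube-cooling station on the bench: press its snap tab all the way in, where it stays, then push the released cover along its runners, completely out from under the rails, and leave it lying flat on the station's parking deck. Slide the cover, do not lift it, leave the other things on the bench where they are, and finish with the robot clear of everything.

Things in the scene. Friction and masses are not known exactly. Their poses are not given: they have to be found in the camera images.
- station: White low tube-cooling station fixed to the bench. Origin on the bench, z up; it spans x -60 to 60, y -125 to 163 mm, 60 mm tall. y -117 to 0 is the seat over the chilled tubes, y 0 to 155 the open parking deck. Two flat runners (x 30 to 47 mm either side) carry the cover at z = 50 mm all along; between them a channel 60 mm wide, floor at z = 46 mm. The cover leaves only towards +y.
- rails_end (a point): Middle of the station at runner height where the rails end: station (0, 0, 50 mm). Only on the -y side of it do rail lips overhang the cover's edges (z 56.5 to 60.5 mm, 82 mm open between them). Side walls stand 94 mm apart and 56.5 mm high all along; the rear wall is 60.5 mm high.
- deck_mid (a point): Middle of the parking deck at runner height: station (0, 78 mm, 50 mm). An end stop, 58 mm high, closes the deck at station y = 155 mm. The deck is open from above.
- snap_tab (a joint): Travel of the snap tab in m: 0 = up, blocking the cover; 0.010 = fully in. It moves straight down. It slides against a steady 6 N or so and stays where it is pressed, with no spring back. The cover clears it only beyond 0.008, so press it all the way in.
- tab_top (a point): Centre of the snap tab's top face: a flat-topped grey block with three thin dark ribs, 26 mm (station x) by 36 mm (station y), in the channel just in front of the cover's +y edge, at station (0, 15 mm). Up, its top is at z = 58 mm (3 mm above the cover's top face); in, at 48 mm, 2 mm below the cover's underside.
- cover: Loose grey cover, about 0.12 kg: plate 90 mm (x) by 110 mm (y), 5 mm thick, with a rib across its top. Origin at the centre of its underside, axes as the station's. Shut, it is at station (0, -60, 50 mm). It is out from under the rails when its origin is beyond station y = 55 mm and meets the end stop at y = 100 mm. Play: 2 mm either side, 1.5 mm under the lips.
- cover_rib (a point): Middle of the top of the cover's rib: 10 mm thick (y), 50 mm long (x), 13 mm above the plate's top face (18 mm above the underside), 10 mm to the +y side of the cover's centre. Behind it (-y) lie 60 mm of flat plate where a fingertip can come down to push the rib.
- tube_rack: Bystander, loose, to be left alone: white tube rack 70 x 130 mm with purple-capped tubes, 102 mm tall, stands beyond the station (one loose piece). Origin at the centre of its underside.
- reagent_bottle: Bystander, loose, to be left alone: amber capped bottle, 48 mm diameter, 95 mm tall, beyond the station. Origin at the centre of its underside.
- jar: Bystander, loose, to be left alone: small white jar, 44 mm diameter, 50 mm tall, on the robot's side of the station. Origin at the centre of its underside.
- tip_box: Bystander, loose, to be left alone: pipette-tip box 79 x 109 x 46 mm, past the station's -y end. Origin at the centre of its underside.
- timer: Bystander, loose, to be left alone: flat bench timer 55 x 70 x 18 mm, on the robot's side of the station. Origin at the centre of its underside.
- dish: Bystander, loose, to be left alone: flat round culture dish, 90 mm diameter, 18 mm tall, past the station's +y end. Origin at the centre of its underside.
Mind the look-alikes: they are no part of the job. Leave any purple or turquoise look-alike of the cover alone.

How it is judged:
On the way, in this order (a step that is already met when the one before it is completed fails the run):
1. the snap tab is pressed in while the cover is still on its seat (value of joint snap_tab above 0.008 m and y of cover in the frame of station below -0.045 m), for 0.2 s.
2. the cover has been pushed out from under the rails onto the parking deck (y of cover in the frame of station above 0.057 m), for 0.2 s.
At the end, for the whole second after the job is handed in: The snap tab is in (7 mm or more of its 10 mm) and the cover lies flat and still on the parking deck's runners (within 4 mm of runner height, tilt under 0.06 rad), wholly out from under the rails: its centre 57 to 105 mm along the station's y (y of cover in the frame of station between 0.057 and 0.105 m and z of cover in the frame of station between 0.046 and 0.054 m and angle between cover's own z axis and vertical below 0.06 rad and linear speed of cover below 0.02 m/s and value of joint snap_tab above 0.007 m); the robot touches nothing.
It fails at once if the cover is lifted or tipped (10 mm above its runners, or 0.25 rad) (z of cover in the frame of station above 0.06 m or angle between cover's own z axis and vertical above 0.25 rad).
It fails at once if the cover is forced past the tab while the tab is up (y of cover in the frame of station above -0.04 m and value of joint snap_tab below 0.003 m).
It fails at once if another thing on the bench is moved by more than 25 mm or tipped (distance of any of tube_rack, reagent_bottle, jar, tip_box, timer, dish from where it was at the start of the episode above 0.025 m or angle between any of tube_rack, reagent_bottle, jar, tip_box, timer, dish's own z axis and vertical above 0.3 rad).
It also fails if it takes over 35 s, if anything falls off the work surface, if the arm or the gripper's body presses on something with over 40 N, if the wrist force passes 120 N, or if a joint passes its speed limit or range.

## Working session

There is one attempt and no reset: what is moved stays moved. The work goes in short steps, Python scripts to look and compute and a tool call to move; the robot and the scene stay as the last step left them, time stands still between calls to the robot, and variables do not carry over. Pictures are saved under pics/ and viewed, and the job is handed in when it is done.

Besides the shell and the picture viewer there is one more tool, called after "Request:" as name(argument=value, ...), one argument or row to a line, values as JSON. carry_out: Moves the arm, as the interface text tells. Its arguments: {"type":"object","properties":{"rows":{"type":"array","items":{"type":"array","items":{"type":"array","items":{"type":"number"}}}},"force":{"type":"number"}},"required":["rows"]}

```bash
mkdir -p pics; cat > h.py <<'E'
import numpy as np, cv2
from scipy.spatial.transform import Rotation as R
from rig import telemetry, cams, manip, finder
def rotm(a):
    a=np.array(a,float)
    return a if a.shape==(3,3) else R.from_quat([a[1],a[2],a[3],a[0]]).as_matrix()
def ray(p,uv):
    K=np.array(p["camera_matrix"]); d=rotm(p["attitude"])@np.linalg.inv(K)@np.array([uv[0],uv[1],1.]); return np.array(p["eye"],float),d
def at_z(p,uv,z):
    e,d=ray(p,uv); return e+d*(z-e[2])/d[2]
def proj(p,X):
    c=rotm(p["attitude"]).T@(np.array(X,float)-np.array(p["eye"])); q=np.array(p["camera_matrix"])@c; return q[:2]/q[2]
def save(p,n): cv2.imwrite("pics/"+n,cv2.cvtColor(p["image"],cv2.COLOR_RGB2BGR))
E
python3 - <<'E'
from h import *
print(telemetry.get_state())
for c in ["scene","side","wrist"]:
    p=cams.get_image(c); save(p,c+"0.png"); print(c,p["eye"],p["attitude"],p["camera_matrix"])
    for t in ["station","tab_top","cover","cover_rib"]:
        print(t,[(np.round(b["xy"]).tolist(),round(b["confidence"],2)) for b in finder.boxes_of(p,t)[:4]])
E
```

```text
{'clock': 0.0, 'qpos': array([-1.21036019e-01,  2.76603079e-01,  1.50615539e+00,  4.95663995e-05,
        1.36070225e+00, -1.21002858e-01]), 'qd': array([-0.00218434, -0.00111635,  0.0002883 , -0.00023038,  0.00111901,
       -0.00024962]), 'effort': array([ 6.20495921e-04, -4.16768074e+01, -2.45808578e+01, -1.52056768e-04,
        1.11346930e-02,  1.69860516e-05]), 'position': array([5.74462044e-01, 5.71317141e-05, 2.30426243e-01]), 'ee_rot': array([-1.36816553e-04,  9.99999563e-01, -2.17718965e-05, -9.24275563e-04]), 'contact_force': array([ 0.08287537, -0.64144254, -0.33699226]), 'moment': array([0.01880849, 0.00950305, 0.03781312]), 'width': 0.08561423787762852}
scene [1.56727526 0.34896995 0.8067175 ] [-0.26998742  0.49810176  0.72600922 -0.38975895] [[536.64888144   0.         275.99109698]
 [  0.         536.64888144 206.62896486]
 [  0.           0.           1.        ]]
station [([308.0, 215.0], 0.74)]
tab_top [([302.0, 208.0], 0.49)]
cover [([273.0, 201.0], 0.97), ([139.0, 220.0], 0.88), ([189.0, 246.0], 0.84), ([224.0, 185.0], 0.75)]
cover_rib [([225.0, 182.0], 0.96), ([2
[... 297 characters left out ...]
[([253.0, 236.0], 0.79)]
tab_top [([259.0, 226.0], 0.71)]
cover [([242.0, 178.0], 0.88), ([308.0, 334.0], 0.78), ([283.0, 234.0], 0.71), ([390.0, 251.0], 0.67)]
cover_rib [([241.0, 175.0], 0.89), ([283.0, 234.0], 0.83), ([389.0, 249.0], 0.78), ([452.0, 306.0], 0.56)]
wrist [0.57486715 0.07022257 0.37208305] [1.38196493e-01 9.90404796e-01 2.89815770e-05 2.62526697e-04] [[296.1856872    0.         281.83812555]
 [  0.         296.1856872  203.98827606]
 [  0.           0.           1.        ]]
station [([192.0, 120.0], 0.92)]
tab_top [([202.0, 177.0], 0.82)]
cover [([340.0, 317.0], 0.8), ([212.0, 235.0], 0.55)]
cover_rib [([343.0, 319.0], 0.87), ([209.0, 238.0], 0.82), ([192.0, 126.0], 0.46)]
```

View pics/scene0.png

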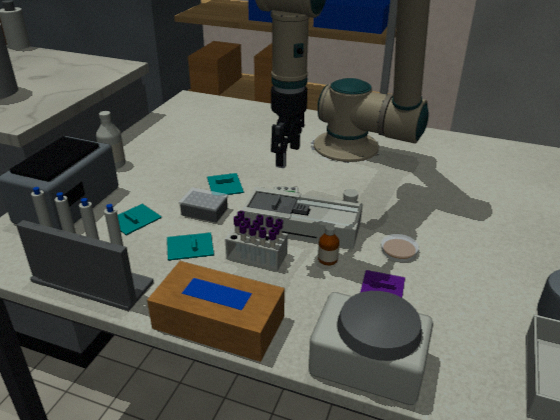

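View pics/side0.png

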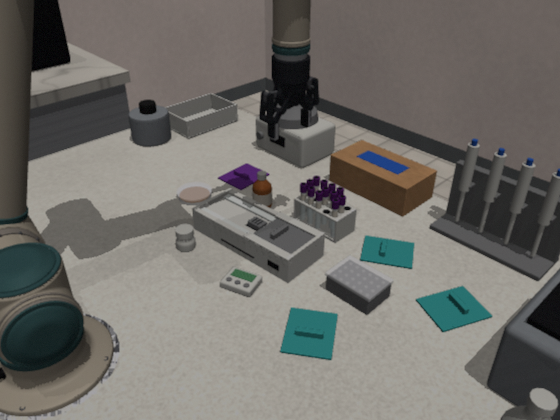

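View pics/wrist0.png

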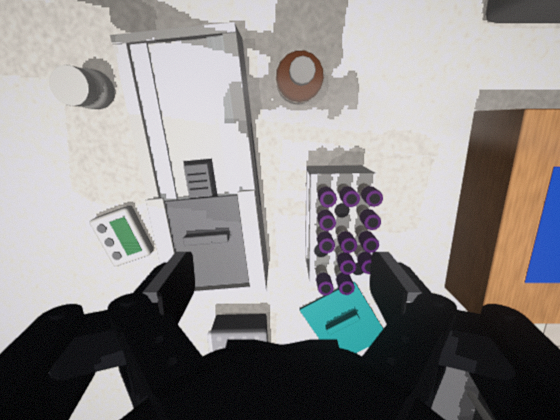

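The wrist picture shows the station at the left, with the tab at about (200,178), the rib at about (207,236) and the grey cover below the tab. The turquoise and purple plates are look-alikes. I'll zoom in for a finer fit.

```bash
python3 - <<'E'
import cv2
a=cv2.imread("pics/wrist0.png")[10:310,90:290]; b=cv2.imread("pics/side0.png")[180:280,180:330]
cv2.imwrite("pics/wz.png",cv2.resize(a[140:290],None,fx=4,fy=4,interpolation=cv2.INTER_CUBIC))
cv2.imwrite("pics/wz2.png",cv2.resize(a[:200],None,fx=3,fy=3,interpolation=cv2.INTER_CUBIC))
cv2.imwrite("pics/sz.png",cv2.resize(b,None,fx=5,fy=5,interpolation=cv2.INTER_CUBIC))
E
```

```text
(no output)
```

View pics/wz.png

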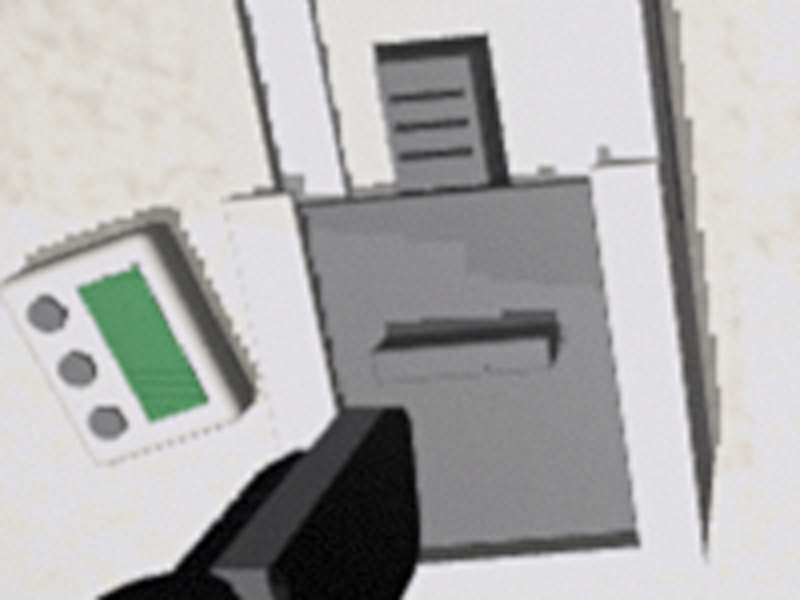

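View pics/wz2.png

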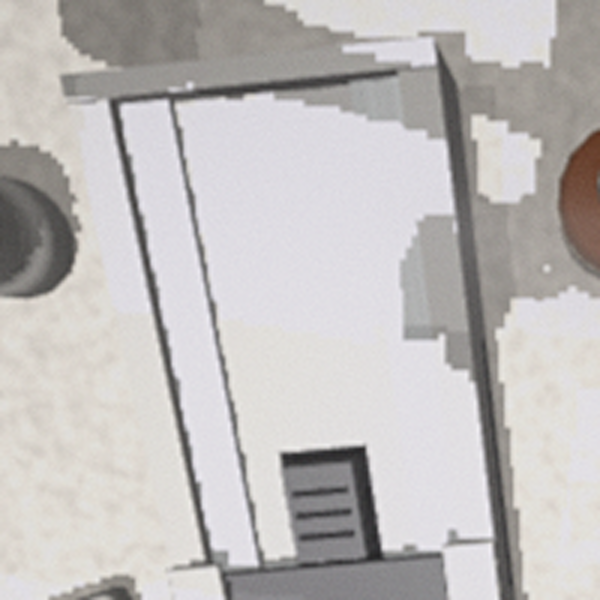

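View pics/sz.png

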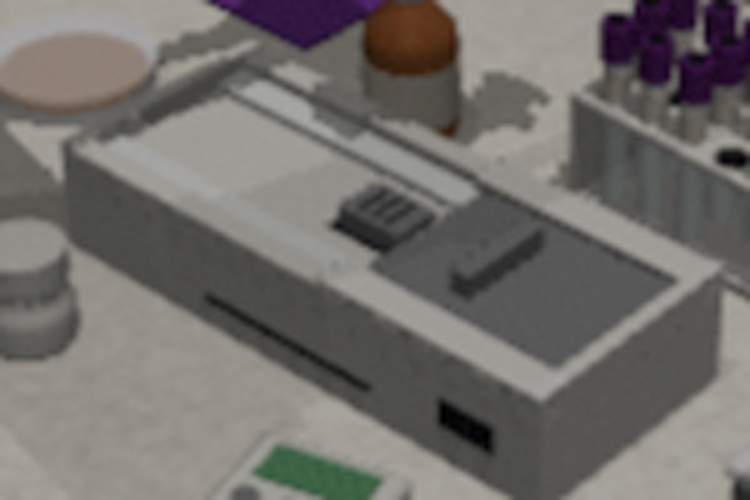

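```bash
cat > fit.py <<'E'
from h import *
from scipy.optimize import least_squares
def T(s,P): 
    c,n=np.cos(s[2]),np.sin(s[2]); P=np.array(P)/1000
    return np.stack([s[0]+c*P[...,0]-n*P[...,1], s[1]+n*P[...,0]+c*P[...,1], P[...,2]],-1)
E
python3 - <<'E'
from fit import *
p=cams.get_image("wrist"); s=cams.get_image("side")
w=lambda x,y:(90+x/4-.4,150+y/4-.4); w2=lambda x,y:(90+x/3-.3,10+y/3-.3); z=lambda x,y:(180+x/5-.4,180+y/5-.4)
obs=[(p,(-41,0,60.5),w(295,193)),(p,(41,0,60.5),w(592,165)),(p,(-60,0,60.5),w(228,198)),(p,(60,0,60.5),w(655,160)),(p,(41,-117,60.5),w(638,547)),
(p,(0,15,58),w(432,125)),(p,(0,-50,68),w(463,358)),(p,(60,163,58),w2(437,38)),(p,(-60,163,58),w2(62,75)),
(s,(-60,-125,60.5),z(543,402)),(s,(60,-125,60.5),z(720,272)),(s,(-41,-117,60.5),z(553,368)),(s,(0,15,58),z(388,207)),(s,(-60,163,58),z(66,148))]
def res(x,idx): return np.concatenate([proj(o[0],T(x,o[1]))-o[2] for o in idx])
for idx in (obs[:9],obs[9:],obs):
    r=least_squares(res,[.5,.06,.1],args=(idx,),loss='soft_l1')
    print(r.x, np.round(r.fun.reshape(-1,2),1).tolist())
x=r.x
for n,P in [("tab",(0,15,58)),("rib",(0,-50,68)),("behind",(0,-75,55))]: print(n,T(x,P))
for n in ["tube_rack","reagent_bottle","jar","timer","tip_box","dish"]:
    for b in finder.boxes_of(p,n)[:1]: print(n,b["xy"],b["confidence"],at_z(p,b["xy"],.05))
E
```

```text
[ 0.48616888 -0.00808798  0.08738333] [[-0.8, 0.1], [-0.2, 0.7], [-1.3, 0.3], [1.5, 0.5], [0.9, 0.6], [0.6, -0.1], [0.0, 1.0], [0.2, -1.7], [-0.6, -1.6]]
[ 0.48650978 -0.01049173  0.08290233] [[-0.6, 0.1], [1.0, -0.7], [0.5, 0.7], [-0.0, 0.3], [-0.8, -1.3]]
[ 0.48626196 -0.00832252  0.08801952] [[-0.7, 0.3], [-0.1, 0.9], [-1.2, 0.6], [1.6, 0.6], [1.0, 0.8], [0.7, 0.1], [0.2, 1.2], [0.2, -1.5], [-0.5, -1.3], [-1.2, -0.4], [0.2, -1.3], [-0.1, 0.2], [-0.8, -0.1], [-1.6, -1.5]]
tab [0.48494337 0.00661941 0.058     ]
rib [ 0.49065726 -0.05812896  0.068     ]
behind [ 0.4928549  -0.08303218  0.055     ]
tube_rack [336.8, 223.4] 0.8 [ 0.6384404  -0.04473401  0.05      ]
reagent_bottle [299.0, 73.0] 0.73 [0.59231509 0.11532525 0.05      ]
jar [78.3, 85.5] 0.7 [0.3685221 0.1035617 0.05     ]
timer [120.7, 231.0] 0.64 [ 0.38808974 -0.05405407  0.05      ]
tip_box [235.7, 329.6] 0.57 [ 0.51578547 -0.18941177  0.05      ]
```

Request:
carry_out(
  rows=[
    [[-1,-3,0.25,-2,0.087],[-1,-3,0.25,-4,0],[-1,-3,0.25,-4,0],[-1,0,0,-3,0],[-1,0,0,-1,0],[-1,0,0,0,0],[-1,0,0,0,0],[-1,0,0,0,0]],
  ],
  force=40,
)

```text
clock: 1.95
position: [0.4873, 0.0072, 0.093]
ee_rot: [0.0, 0.999, 0.043, 0.002]
contact_force: [-0.4, 1.0, -0.2]
width: -0.0
```

```bash
python3 - <<'E'
from h import *
s=telemetry.get_state(); print(s["clock"],s["position"],s["ee_rot"],s["contact_force"],s["width"])
p=cams.get_image("wrist"); save(p,"w1.png"); p=cams.get_image("side"); save(p,"s1.png")
cv2.imwrite("pics/s1z.png",cv2.resize(cv2.imread("pics/s1.png")[140:290,170:350],None,fx=4,fy=4))
E
```

```text
1.95 [0.487345   0.00720781 0.09301837] [3.33309504e-04 9.99051727e-01 4.34919970e-02 1.99560020e-03] [-0.37744498  1.00477849 -0.23218461] -1.0437599795622694e-06
```

View pics/w1.png

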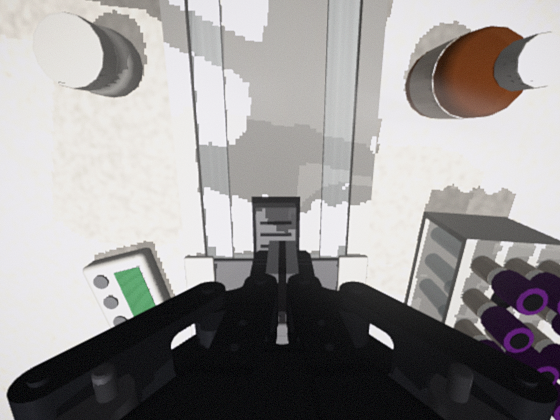

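View pics/s1z.png

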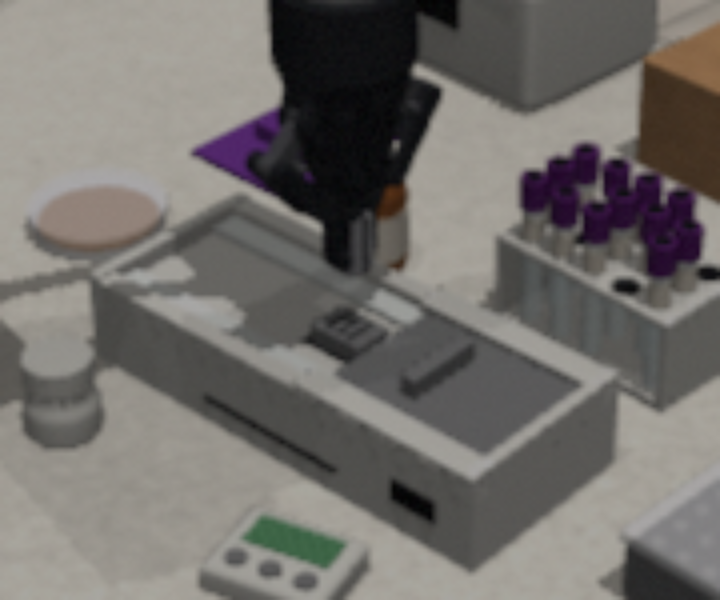

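The wrist view shows the shut fingers over the tab (around (276,225)) with the rails running straight up the image, so the yaw is right. The tab is about 2 mm to the left. I'll shift that much and press down.

Request:
carry_out(
  rows=[
    [[-1,-0.25,0.1,-2,0],[-1,0,0,-1,0],[-1,0,0,-0.3,0],[-1,0,0,-0.3,0],[-1,0,0,-0.3,0],[-1,0,0,-0.3,0],[-1,0,0,0,0]],
  ],
)

```text
clock: 2.75
position: [0.4826, 0.0085, 0.0498]
ee_rot: [0.0, 0.999, 0.044, 0.0]
contact_force: [0.0, -0.2, -0.5]
width: 0.0
```

Request:
carry_out(
  rows=[
    [[-1,0.2,0,-0.2,0],[-1,0,0,-0.2,0],[-1,0,0,0,0]],
  ],
)

```text
clock: 3.05
position: [0.4839, 0.0085, 0.0478]
ee_rot: [0.0, 0.999, 0.044, -0.001]
contact_force: [-7.1, -0.4, 23.3]
width: 0.0001
```

```bash
python3 - <<'E'
from h import *
s=telemetry.get_state(); print(s["clock"],s["position"],s["contact_force"])
p=cams.get_image("side"); save(p,"s2.png")
cv2.imwrite("pics/s2z.png",cv2.resize(cv2.imread("pics/s2.png")[180:280,180:330],None,fx=5,fy=5))
E
```

```text
3.05 [0.48389104 0.00846433 0.04780869] [-7.10876744 -0.37692854 23.28000157]
```

View pics/s2z.png

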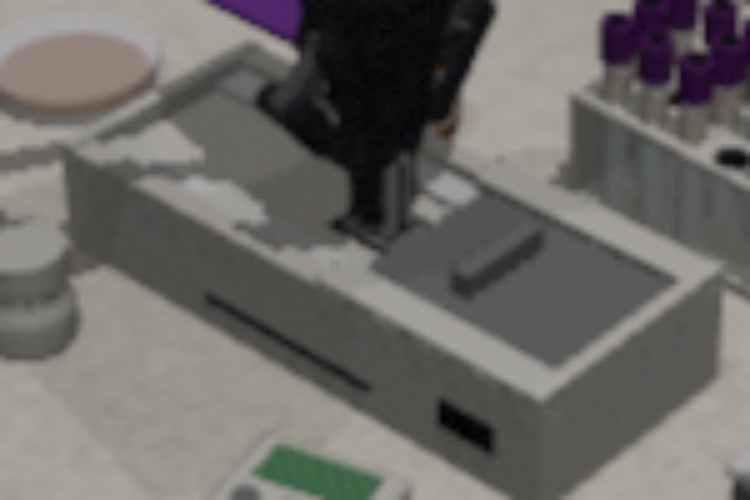

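The force rose to 23 N at z = 47.8 mm, so the tab has bottomed out. Next I lift and go behind the rib.

Request:
carry_out(
  rows=[
    [[-1,0,0,2,0],[-1,0,0,3,0],[-1,0.4,-3,0.2,0],[-1,0.4,-3.5,0,0],[-1,0.1,-2.7,0,0],[-1,0,0,0,0],[-1,0,0,0,0],[-1,0,0,0,0]],
  ],
)

```text
clock: 3.9
position: [0.4935, -0.0829, 0.0973]
ee_rot: [-0.0, 0.999, 0.044, -0.0]
contact_force: [-0.1, 0.1, 0.1]
width: 0.0003
```

```bash
python3 - <<'E'
from h import *
s=telemetry.get_state(); print(s["clock"],s["position"],s["contact_force"])
p=cams.get_image("wrist"); save(p,"w3.png"); p=cams.get_image("side"); save(p,"s3.png")
cv2.imwrite("pics/s3z.png",cv2.resize(cv2.imread("pics/s3.png")[180:280,180:330],None,fx=5,fy=5))
E
```

```text
3.9 [ 0.4935449  -0.08288756  0.09734264] [-0.10640832  0.13016184  0.10307087]
```

View pics/w3.png

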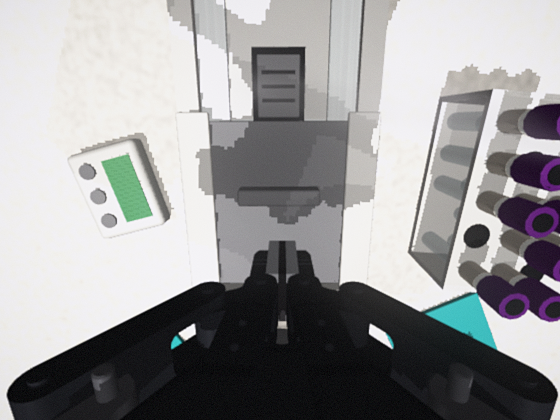

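View pics/s3z.png

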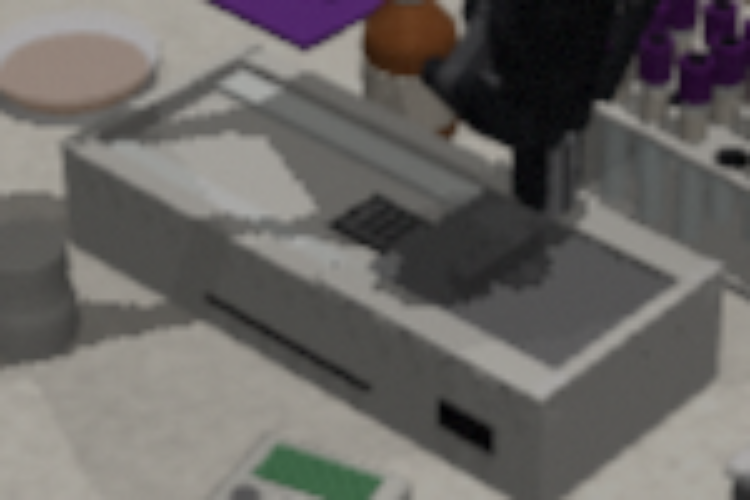

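The tab now lies flush in the channel (wrist view around (278,82)). The cover is still shut, its rib is at (279,196), and the fingertip is centred behind it. I'll come down and start to push.

Request:
carry_out(
  rows=[
    [[-1,0,0,-2,0],[-1,0,0,-1.3,0],[-1,0,0,-0.5,0],[-1,0,0,0,0],[-1,-0.03,0.4,0,0],[-1,-0.04,0.5,0,0],[-1,-0.04,0.5,0,0],[-1,-0.04,0.5,0,0],[-1,-0.04,0.5,0,0],[-1,-0.04,0.5,0,0]],
  ],
)

```text
clock: 5.0
position: [0.4914, -0.0541, 0.0596]
ee_rot: [0.0, 0.999, 0.044, 0.0]
contact_force: [0.0, -1.2, 0.8]
width: 0.0002
```

```bash
python3 - <<'E'
from h import *
s=telemetry.get_state(); print(s["clock"],s["position"],s["contact_force"])
p=cams.get_image("wrist"); save(p,"w4.png")
E
```

```text
5.0 [ 0.49138452 -0.0541075   0.0596419 ] [ 0.03171229 -1.17020697  0.84706098]
```

View pics/w4.png

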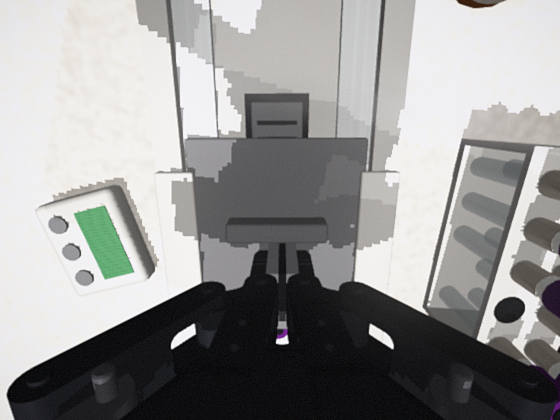

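The cover is moving: its front edge is past the rail ends and over the tab, with about 1 N of push. I'll carry on.

Request:
carry_out(
  rows=[
    [[-1,-0.06,0.7,0,0],[-1,-0.07,0.8,0,0],[-1,-0.07,0.8,0,0],[-1,-0.07,0.8,0,0],[-1,-0.07,0.8,0,0],[-1,-0.07,0.8,0,0],[-1,-0.07,0.8,0,0],[-1,-0.07,0.8,0,0],[-1,-0.07,0.8,0,0],[-1,-0.07,0.8,0,0],[-1,-0.07,0.8,0,0],[-1,-0.06,0.6,0,0]],
  ],
)

```text
clock: 6.25
position: [0.483, 0.0392, 0.0594]
ee_rot: [-0.0, 0.999, 0.044, -0.0]
contact_force: [0.8, -1.4, -0.1]
width: -0.0
```

Request:
carry_out(
  rows=[
    [[-1,-0.05,0.6,0,0],[-1,-0.05,0.6,0,0],[-1,-0.05,0.6,0,0],[-1,-0.04,0.5,0,0],[-1,0,0.3,0,0],[-1,0,0,0,0]],
  ],
)

```text
clock: 6.85
position: [0.4811, 0.065, 0.0594]
ee_rot: [-0.0, 0.999, 0.044, -0.0]
contact_force: [0.4, 0.1, -0.8]
width: -0.0002
```

```bash
python3 - <<'E'
from h import *
s=telemetry.get_state(); print(s["clock"],s["position"],s["contact_force"])
p=cams.get_image("wrist"); save(p,"w5.png"); p=cams.get_image("side"); save(p,"s5.png")
cv2.imwrite("pics/s5z.png",cv2.resize(cv2.imread("pics/s5.png")[180:280,180:330],None,fx=5,fy=5))
E
```

```text
6.85 [0.48109388 0.06495865 0.05937655] [ 0.44565678  0.07377903 -0.81709824]
```

View pics/w5.png

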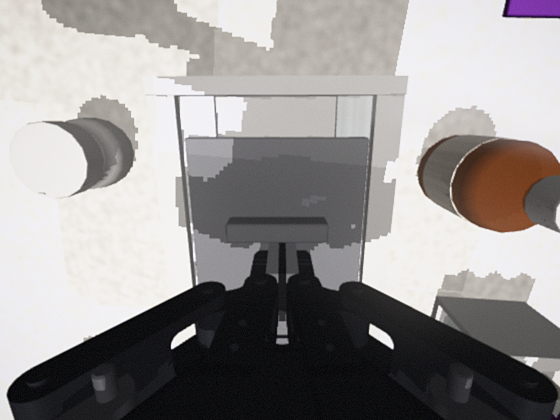

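View pics/s5z.png

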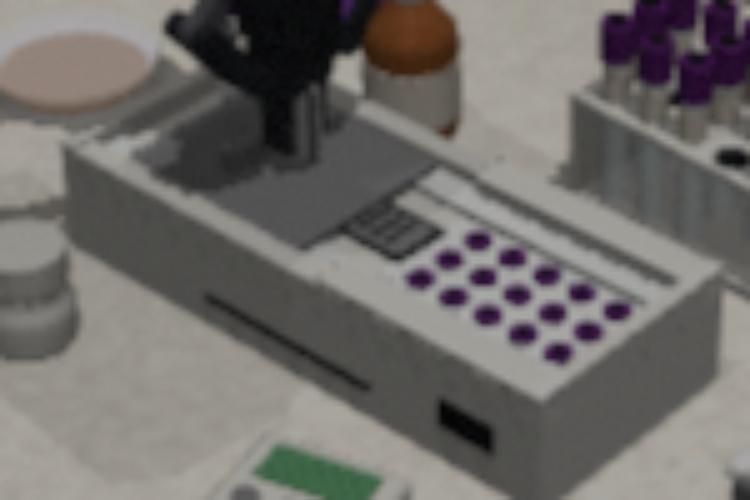

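```bash
python3 - <<'E'
from fit import *
p=cams.get_image("wrist"); x=np.array([.4862,-.0084,.0875])
def st(P): 
    d=P[:2]-x[:2]; c,s=np.cos(x[2]),np.sin(x[2]); return np.round([1000*(c*d[0]+s*d[1]),1000*(-s*d[0]+c*d[1])],1)
print("front edge",st(at_z(p,(277,137.5),.055)),"stop",st(at_z(p,(277,95),.058)),"rib top back",st(at_z(p,(277,241),.068)),"rib front",st(at_z(p,(277,218),.068)))
E
```

```text
front edge [ -0.9 135.2] stop [ -0.8 154.1] rib top back [-1.  87.3] rib front [-0.9 98.9]
```

The cover is fully on the deck. Its front edge is at y≈135 mm, so its centre is at about 80 mm, and the tubes and the pressed tab show in the side view. I'll back off and lift straight up.

Request:
carry_out(
  rows=[
    [[-1,0.05,-0.6,0,0],[-1,0,0,0,0],[-1,0,0,2,0],[-1,0,0,4,0],[-1,0,0,4,0],[-1,0,0,4,0],[-1,0,-4,2,0],[-1,0,-4,0,0],[-1,0,-4,0,0],[-1,0,0,0,0],[-1,0,0,0,0],[-1,0,0,0,0]],
  ],
)

```text
clock: 8.2
position: [0.4814, -0.0608, 0.2192]
ee_rot: [-0.001, 0.999, 0.043, -0.0]
contact_force: [-0.8, 0.2, -0.3]
width: -0.0002
```

```bash
python3 - <<'E'
from h import *
s=telemetry.get_state(); print(s["clock"],s["position"],s["contact_force"])
p=cams.get_image("wrist"); save(p,"w6.png"); p=cams.get_image("side"); save(p,"s6.png")
E
```

```text
8.2 [ 0.48139566 -0.06078702  0.21918152] [-0.75541078  0.16423821 -0.27867141]
```

View pics/w6.png

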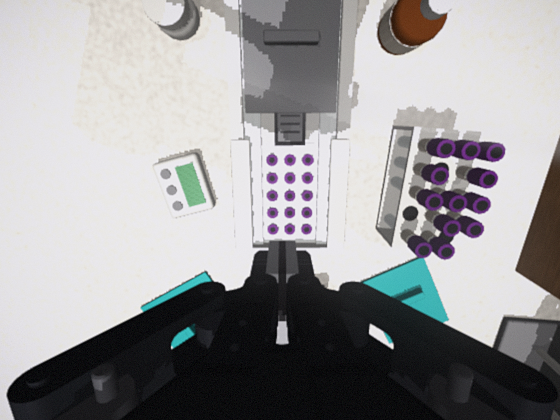

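View pics/s6.png

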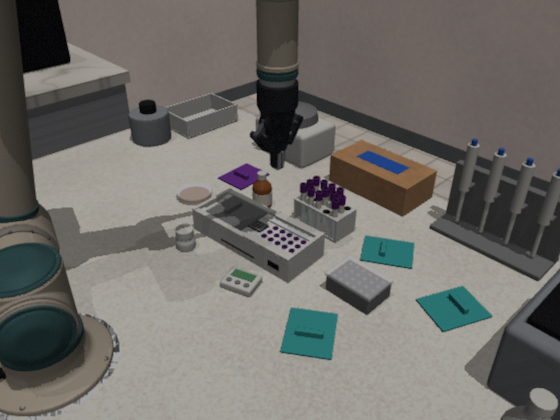

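The wrist view shows the cover's rear edge at row 112, past the rail ends at row 138. The cover is lying flat, the tab is in, the bystanders are where they were, and the arm is clear. I'm handing in.

```bash
python3 -c "
from rig import manip
print(manip.sign_off())"
```

```text
the job is handed in; nothing more can be done
None
```

The station is open and the job is handed in at about 8.3 s of the 35 s allowed. `sign_off` gives no verdict, so what follows rests on my own checks.

- **Tab:** I pressed the snap tab with the shut fingers until the force rose to about 23 N at z = 47.8 mm, where 48 mm is fully in. The later pictures show it still in.
- **Cover:** I pushed it by the rib with little force, about 1 N in the readings taken. It lies with its centre at station y of about 80 mm; the allowed range is 57 to 105 mm. The last pictures show it flat on the deck, with its rear edge past the ends of the rails.
- **Rest of the bench:** By eye, nothing else appears to have moved in the side view; I did not measure it. The gripper hangs about 0.2 m above the bench, with contact force near zero.

The two cameras' fits of the station's position differed by about 2 mm. No check failed.

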